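Sweep the white buffer tablets into the counting tray's trough and shut the cover

TASK

A blue counting tray holds three white buffer tablets and one pink tablet that is not part of this batch. With the fingertips, sweep the three white tablets across the tray into the trough along its side, leaving the pink one lying where it is, then swing the trough's cover over and press it fully shut. Push and sweep only: do not pick up any tablet, and leave the other things on the bench alone.

Things in the scene. Friction and masses are not known exactly. Their poses are not given: they have to be found in the camera images.
- counting_tray: Blue counting tray of slick plastic, fixed, 258 mm (x) by 254 mm (y). Origin on the bench; x away from the robot at yaw 0, y towards the trough. Flat platform 18 mm above the bench, x -125..125, y -115..75 mm, open to the trough at y = 75; 4 mm rims stand 8 mm above it on the other sides. Pouring spouts stick out at its near side, 35 mm at the trough, 25 mm at the right corner.
- trough_mid (a point): Centre of the trough's flat floor, at x 0, y 113, z 4 mm in the tray's frame. From the platform's edge (y 75) a slope of 35 degrees leads down 14 mm to the floor (y 95..131 mm); an upright outer wall as high as the platform. A tablet pushed until its rear passes the edge slides down and lies flat.
- trough_cover (a joint): Angle of the grey trough cover, hinged along the trough's outer (+y) side at y 135, z 20.5 mm in the tray's frame: 0 is shut (flat over the trough, 6 mm onto the platform), 1.57 upright, 2.0 the stop, leaning away from the tray. Starts at 1.55 to 2.0. The stiff hinge (0.03 N m, under 1 N at the edge) stays where it is left: it needs pushing down all the way.
- cover_edge (a point): Middle of the cover's free long edge, 66 mm from the hinge line. The cover is 244 mm long and 3 mm thick, its top 22 mm above the bench when shut; in the middle of this edge a thumb tab, 50 mm long, reaches 9 mm beyond it.
- white_tablet_0: White round tablet, 30 mm across, 10 mm thick, 10 to 13 g, with a score line. Origin at the centre of the face it lies on at the start. The tablets start flat on the platform at least 40 mm apart (centres) along the tray's x, so that none lies in another's straight way to the trough.
- white_tablet_0_centre (a point): Centre of this tablet, 5 mm above its origin at the start.
- white_tablet_1: Second white tablet, the same.
- white_tablet_1_centre (a point): Centre of this tablet.
- white_tablet_2: Third white tablet, the same.
- white_tablet_2_centre (a point): Centre of this tablet.
- pink_tablet: Pink tablet of the same size and mass, to be left where it lies on the platform. Origin at the centre of its underside.
- tablet_jar: Closed white jar with a blue cap, 60 mm across, 98 mm high, standing to the right of the tray; a bystander. Origin under its centre.
- marker_black: Black and white marker pen, 135 mm long, 17 mm thick, lying on the closed blue notebook (14 mm thick) left of the tray; a bystander.
- micro_tube_0: Small white tube with a green cap, 42 mm long, 13 mm high, lying to the right of the tray; a bystander.

How it is judged:
On the way, in this order (a step that is already met when the one before it is completed fails the run):
1. all three white tablets lie down in the trough while its cover is still open (y of white_tablet_0_centre in the frame of counting_tray between 0.092 and 0.131 m and x of white_tablet_0_centre in the frame of counting_tray between -0.125 and 0.125 m and z of each of white_tablet_0_centre, white_tablet_1_centre, white_tablet_2_centre in the frame of counting_tray below 0.017 m and y of white_tablet_1_centre in the frame of counting_tray between 0.092 and 0.131 m and x of white_tablet_1_centre in the frame of counting_tray between -0.125 and 0.125 m and y of white_tablet_2_centre in the frame of counting_tray between 0.092 and 0.131 m and x of white_tablet_2_centre in the frame of counting_tray between -0.125 and 0.125 m and value of joint trough_cover above 0.8 rad), for 0.2 s.
2. the cover is shut over them (y of white_tablet_0_centre in the frame of counting_tray between 0.092 and 0.131 m and x of white_tablet_0_centre in the frame of counting_tray between -0.125 and 0.125 m and z of each of white_tablet_0_centre, white_tablet_1_centre, white_tablet_2_centre in the frame of counting_tray below 0.017 m and y of white_tablet_1_centre in the frame of counting_tray between 0.092 and 0.131 m and x of white_tablet_1_centre in the frame of counting_tray between -0.125 and 0.125 m and y of white_tablet_2_centre in the frame of counting_tray between 0.092 and 0.131 m and x of white_tablet_2_centre in the frame of counting_tray between -0.125 and 0.125 m and value of joint trough_cover below 0.07 rad), for 0.2 s.
At the end, for the whole second after the job is handed in: All three white tablets are at rest in the trough (each centre between its walls and below the platform's level), the cover is shut over them (within 0.07 rad of flat), and the pink tablet lies within 15 mm of where it was (all of step 2 and distance of pink_tablet from where it was at the start of the episode below 0.015 m and linear speed of each of white_tablet_0, white_tablet_1, white_tablet_2 below 0.01 m/s); the robot touches nothing.
It fails at once if a tablet is picked up (its centre more than 20 mm above where it lay on the platform) (height (world z) of white_tablet_0_centre above 0.043 m).
It fails at once if another tablet is picked up (height (world z) of white_tablet_1_centre above 0.043 m).
It fails at once if another tablet is picked up (height (world z) of white_tablet_2_centre above 0.043 m).
It fails at once if the pink tablet is picked up or moved by more than 15 mm (distance of pink_tablet from where it was at the start of the episode above 0.015 m or height (world z) of pink_tablet above 0.028 m).
It fails at once if a bystander is pushed away or knocked over (more than 15 mm) (distance of any of tablet_jar, marker_black, micro_tube_0 from where it was at the start of the episode above 0.015 m).
It also fails if it takes over 51 s, if anything falls off the work surface, if the arm or the gripper's body presses on something with over 40 N, if the wrist force passes 120 N, or if a joint passes its speed limit or range.

ROBOT

A 6-joint arm with a two-finger parallel gripper is mounted at the origin on a cart in front of the work surface, level with it; the furniture and walls round the work are solid. World frame = base frame: x ahead of the robot, y to its left, z up, the work surface at z = 0. Lengths are in m, angles in rad, forces in N, time in s.
With the tool pointing down it reaches from about 0.4 to 0.825 m from the base axis. Payload 7 kg.
Tool frame: the origin (TCP) lies midway between the tips of the shut fingers; the grasp point (between the pads) lies hold_point_z behind it (hold_point_z is the distance from the TCP to the grasp point, in m); z points along the fingers, y is the line along which they close (so a half turn about z gives the same grasp; the last joint's range is limited). The gripper opens to 88 mm and grips with 3 to 60 N. Pads are 19 mm wide; open, the fingers measure 130 mm over their backs; the gripper's body (78 mm by 193 mm) begins 47 mm behind the grasp point.
Start: joints at [-0.878, 0.359, 0.012, 0, -1.224, -0.288], TCP at [0.266, -0.62, 0.227] pointing down, gripper open.
Joint ranges: [-3.07, 3.07], [-1.43, 2.12], [-1.02, 1.25], [-3.03, 1.67], [-3.05, -0], [-3.03, 3.03]. Speed limits (rad/s): [2.39, 2.39, 3.01, 3.14, 3.14, 3.14].

INTERFACE

Orientations are given as [roll, pitch, yaw] about the fixed x, y, z axes, in that order (R = Rz(yaw) Ry(pitch) Rx(roll)).
In Python, from station import * gives the robot as it stands.
- The arm moves only by the tool apply_moves, never from a script. Its argument "steps" is a list of rows, each an object with "translation": the shift along the world's x, y, z scaled (see below), a list of three; "rotation": the turn, a rotation vector about the world's x, y, z scaled (see below), a list of three. A call has exactly 10 rows; each row is the pose to reach, as a shift and turn from the pose commanded when the call began; what a row does not reach only later rows make up. The controller multiplies each number of a shift by 250 mm and each number of a turn by 30 degrees. A row lasts 1/12 s, in which the tool goes at most 41.7 mm and 7.16 degrees, less where a joint would pass 70% of its speed; a pose out of reach is approached as far as the arm can. A call with a number of a shift or a turn outside -1 to 1 is refused whole. A call with a gripper value outside its range is refused whole. "jaw" is the closure, from -1 (fully open) to 1 (shut), so that 0 is half open, set as the call begins (left out, the last holds). The fingers move at their own pace and stop on an object; "newtons" is the grip in N (left out, the last holds). Time passes only in rows, so rows that repeat a pose let the fingers close, or fill a call up. It gives the time, the measured TCP pose, the force, the opening and the grip force at its end, in the units of the state.
- get_state(): the state, without advancing time (a new reading comes with each control period).
- grab_frame(name): name is "side" or "top"; returns the picture (420x560x3 uint8, blue, green, red); there is no depth.
- camera_model(name): a dict with "fx", "fy", "cx", "cy" (pixels), "xyz" and "rotation" of the camera in the world. Camera axes: x right, y down, z forward; pixel columns grow to the right and rows downward; lengths in m; the calibration is good to about 2 mm. A picture is of the moment at which its call begins. camera_model takes no time and is no camera call.
- job_done(): hands the job in; it is judged then, once.
The state is a dict: "t": time; "q": joint angles; "qd": joint speeds; "joint_efforts": joint torques, N m; "eef_pos": TCP position; "ee_rot": TCP orientation; "force": force on the tool from outside, world axes, zero at the start; "moment": the same for the moment, N m; "width": finger opening in m; "gripper_force": force on a finger pad.
Only numpy, scipy, OpenCV 4.12 (cv2) and the standard library are available. Lean on these libraries where they do the work, as an engineer would, in place of code of your own. Each camera call takes 0.05 s, during which the arm holds its last target. There are 200 camera calls.

## Working session

There is one attempt and no reset: what is moved stays moved. The work goes in short steps, Python scripts to look and compute and a tool call to move; the robot and the scene stay as the last step left them, time stands still between calls to the robot, and variables do not carry over. Pictures are saved under pics/ and viewed, at most 10 in all, crops included, and the job is handed in when it is done.

Besides the shell and the picture viewer there is one more tool, called after "Call:" by a JSON object that holds its "op" and its "data". apply_moves: Moves the arm, as the interface text tells. Shifts and turns lie within -1 to 1; 1 stands for 250 mm of shift or 30 degrees of turn. Its arguments: {"type":"object","properties":{"steps":{"type":"array"},"jaw":{"type":"number"},"newtons":{"type":"number"}},"required":["steps"]}

```bash
mkdir -p pics
python3 - <<'E'
from station import *
import cv2
for n in("top","side"):
    f=grab_frame(n); cv2.imwrite(f"pics/{n}0.png",f)
    print(n,camera_model(n))
s=get_state();print(s["t"],s["eef_pos"],s["ee_rot"],s["width"])
try: print(hold_point_z)
except Exception as e: print(e)
E
```

```text
top {'fx': 396.9958711339568, 'fy': 396.9958711339568, 'cx': 275.9317072126599, 'cy': 211.49864816178416, 'xyz': array([0.38360964, 0.06805794, 1.0504158 ]), 'rotation': array([-3.00248037, -0.03339254, -1.54180515])}
side {'fx': 455.3925448814987, 'fy': 455.3925448814987, 'cx': 273.50991893898055, 'cy': 209.95928276431835, 'xyz': array([ 0.54941467, -1.03935743,  0.53091955]), 'rotation': array([-1.97000758e+00,  9.00217854e-04,  2.82880454e-02])}
0.1 [ 0.26565486 -0.6200688   0.22572698] [ 3.14013619e+00 -1.21416630e-04 -2.73686743e+00] 0.08757818520264124
0.0188
```

View pics/top0.png

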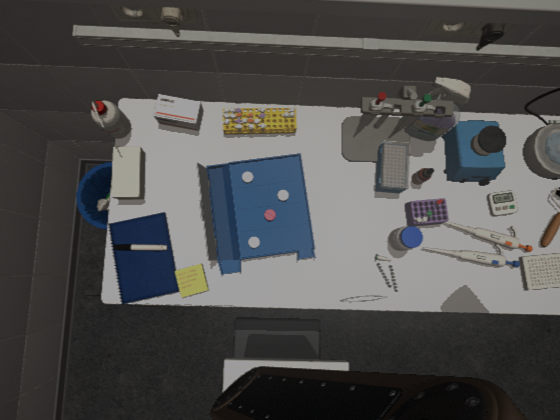

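View pics/side0.png

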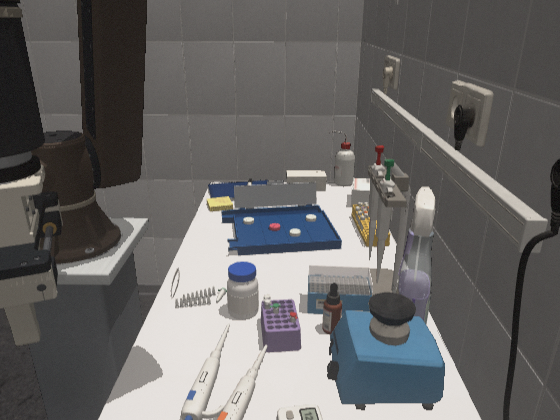

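The top view shows the tray around (205–312, 155–270) with the trough on its left (+y). The whites are near (248,177), (283,195) and (254,242), the pink near (270,215). The cover stands upright near column 212.

```bash
cat > h.py <<'E'
from station import *
import numpy as np, cv2
from scipy.spatial.transform import Rotation as R
def ray(n,u,v,z):
    c=camera_model(n); d=R.from_euler('xyz',c["rotation"]).as_matrix()@np.array([(u-c["cx"])/c["fx"],(v-c["cy"])/c["fy"],1])
    return c["xyz"]+d*(z-c["xyz"][2])/d[2]
def blobs(n,f,m,z,lo=20,hi=400):
    k,_,st,ce=cv2.connectedComponentsWithStats(m.astype(np.uint8))
    return [(ce[i].round(1),st[i,4],ray(n,*ce[i],z)[:2].round(4)) for i in range(1,k) if lo<st[i,4]<hi]
def tablets(f,x0=205,x1=312,y0=158,y1=265):
    hsv=cv2.cvtColor(f,cv2.COLOR_BGR2HSV).astype(int); r=np.zeros(f.shape[:2],bool); r[y0:y1,x0:x1]=1
    w=r&(hsv[...,1]<60)&(hsv[...,2]>140); p=r&((hsv[...,0]>165)|(hsv[...,0]<8))&(hsv[...,1]>60)&(hsv[...,2]>100)
    return blobs("top",f,w,.027),blobs("top",f,p,.027)
E
python3 - <<'E'
from h import *
f=cv2.imread("pics/top0.png")
for b in tablets(f): 
    for x in b: print(x)
c=f[145:280,195:325]; cv2.imwrite("pics/crop0.png",cv2.resize(c,None,fx=4.4,fy=4.4,interpolation=cv2.INTER_CUBIC))
E
```

```text
(array([222.4, 160.2]), np.int32(214), array([0.66  , 0.1832]))
(array([308.1, 179.8]), np.int32(344), array([ 0.6153, -0.0443]))
(array([247.1, 176.2]), np.int32(85), array([0.619 , 0.1166]))
(array([282.6, 194.4]), np.int32(85), array([0.5736, 0.0218]))
(array([253.4, 241.6]), np.int32(91), array([0.4478, 0.0936]))
(array([206.2, 257.8]), np.int32(50), array([0.403 , 0.2122]))
(array([269.4, 214.3]), np.int32(92), array([0.5199, 0.0547]))
```

View pics/crop0.png

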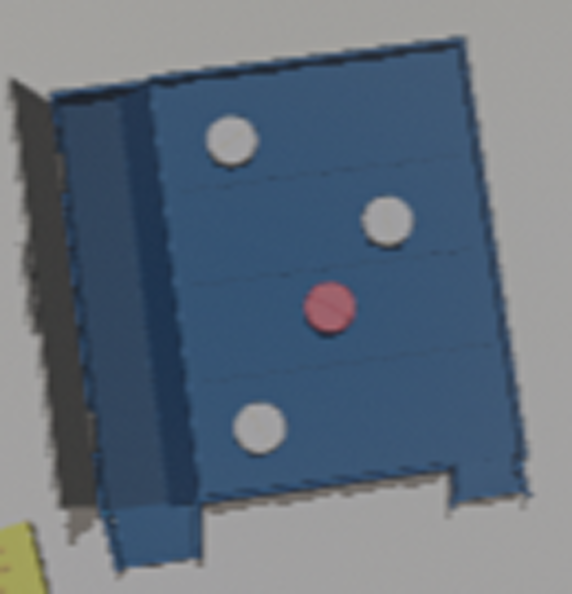

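The crop shows the platform edge running (150,85)–(200,500). The far-right rim corner is at (465,38), the near-right rim end at (525,465), and the cover's grey strip lies at x 12–95.

Run:
```python
from h import *
P=lambda x,y,z: ray("top",195+(x+.5)/4.4-.5,145+(y+.5)/4.4-.5,z)[:2]
fr=P(467,38,.026); nr=P(525,465,.026); ef=P(150,85,.018); en=P(202,503,.018); of=P(50,92,.02); on=P(105,510,.02)
for n,p in dict(fr=fr,nr=nr,ef=ef,en=en,of=of,on=on).items(): print(n,p.round(4))
print("lens",np.linalg.norm(fr-nr),np.linalg.norm(ef-en),np.linalg.norm(fr-of))
a=lambda d:np.arctan2(d[1],d[0])
print([np.degrees(a(v)) for v in(fr-nr,ef-en,of-on)], np.degrees(a(of-fr))-90)
yaw=np.mean([a(v) for v in(fr-nr,ef-en,of-on)]+[a(of-fr)-np.pi/2])
M=np.array([[np.cos(yaw),-np.sin(yaw)],[np.sin(yaw),np.cos(yaw)]])
q={'fr':(fr,(.129,-.119)),'nr':(nr,(-.129,-.119)),'ef':(ef,(.125,.075)),'en':(en,(-.125,.075)),'of':(of,(.129,.135)),'on':(on,(-.125,.135))}
os=np.array([p-M@np.array(t) for p,t in q.values()]);print(os.round(4))
o=np.median(os,0);print("o",o,"yaw",np.degrees(yaw))
f=cv2.imread("pics/top0.png")
for b in tablets(f):
    for x in b: print((M.T@(x[2]-o)).round(4))
# cover top edge: far corner crop(12,78), near(62,508)
for c in((12,78),(62,508)):
  for th in(1.55,1.7,1.85,2.0):
    z=.0205+.066*np.sin(th); print(th,(M.T@(P(*c,z)-o)).round(4),"expect y",round(.135-.066*np.cos(th),4))
```

```text
fr [ 0.6871 -0.0236]
nr [ 0.4303 -0.063 ]
ef [0.6527 0.1672]
en [0.4028 0.1254]
of [0.6456 0.2267]
on [0.397  0.1816]
lens 0.2597790469591808 0.2534286600246916 0.2538063516220967
[np.float64(8.705428672323833), np.float64(9.479584696752198), np.float64(10.303712873023155)] 9.41091087372925
[[0.5403 0.0725]
 [0.538  0.0757]
 [0.5418 0.0726]
 [0.5384 0.072 ]
 [0.5406 0.0724]
 [0.5425 0.069 ]]
o [0.54043869 0.07242647] yaw 9.474909278957108
[0.1362 0.0896]
[ 0.0546 -0.1275]
[0.0848 0.0306]
[ 0.0244 -0.0554]
[-0.0879  0.0361]
[-0.1126  0.1605]
[-0.0232 -0.0141]
1.55 [0.1215 0.1478] expect y 0.1336
1.7 [0.1217 0.1479] expect y 0.1435
1.85 [0.1223 0.1481] expect y 0.1532
2.0 [0.1233 0.1486] expect y 0.1625
1.55 [-0.1213  0.1472] expect y 0.1336
1.7 [-0.1213  0.1472] expect y 0.1435
1.85 [-0.1213  0.1475] expect y 0.1532
2.0 [-0.1211  0.1479] expect y 0.1625
```

```bash
cat >> h.py <<'E'
O=np.array([.5404,.0724]); YAW=np.radians(9.47); M=np.array([[np.cos(YAW),-np.sin(YAW)],[np.sin(YAW),np.cos(YAW)]])
def plan(*pts):
    s=get_state(); p=np.array(s["eef_pos"]); r=s["ee_rot"]
    print("t",round(s["t"],2),"tray",(M.T@(p[:2]-O)).round(4),"z",p[2].round(4),"rot",np.round(r,3),"yaw err deg",round((9.47-np.degrees(r[2])-90+90)%180-90,2) if 0 else round((9.47-(np.degrees(r[2])-90)+90)%180-90,2))
    for q in pts:
        w=np.r_[M@np.array(q[:2])+O,q[2]]; print(q,"world",w.round(4),"shift",((w-p)/.25).round(3))
E
python3 -c "
from h import *
plan((.026,-.092,.09))"
```

```text
t 0.1 tray [-0.3849 -0.6378] z 0.2257 rot [ 3.14  -0.    -2.737] yaw err deg 76.28
(0.026, -0.092, 0.09) world [ 0.5812 -0.0141  0.09  ] shift [ 1.262  2.424 -0.543]
```

Call:
{"op": "apply_moves", "data": {"steps": [{"translation": [0.04, 0.08, 0], "rotation": [0, 0, 0.08]}, {"translation": [0.08, 0.16, 0], "rotation": [0, 0, 0.17]}, {"translation": [0.12, 0.24, 0], "rotation": [0, 0, 0.25]}, {"translation": [0.16, 0.32, 0], "rotation": [0, 0, 0.34]}, {"translation": [0.21, 0.4, 0], "rotation": [0, 0, 0.42]}, {"translation": [0.25, 0.48, 0], "rotation": [0, 0, 0.51]}, {"translation": [0.29, 0.56, 0], "rotation": [0, 0, 0.59]}, {"translation": [0.33, 0.64, 0], "rotation": [0, 0, 0.68]}, {"translation": [0.37, 0.72, 0], "rotation": [0, 0, 0.76]}, {"translation": [0.42, 0.81, 0], "rotation": [0, 0, 0.85]}], "jaw": 1, "newtons": 10}}

```text
t: 0.93
eef_pos: [0.3708, -0.4169, 0.2262]
ee_rot: [3.141, -0.0, -2.29]
force: [-0.2, -0.5, -0.4]
width: 0.0262
gripper_force: 0.0
```

Call:
{"op": "apply_moves", "data": {"steps": [{"translation": [0.04, 0.08, 0], "rotation": [0, 0, 0.08]}, {"translation": [0.08, 0.16, 0], "rotation": [0, 0, 0.17]}, {"translation": [0.12, 0.24, 0], "rotation": [0, 0, 0.25]}, {"translation": [0.16, 0.32, 0], "rotation": [0, 0, 0.34]}, {"translation": [0.21, 0.4, 0], "rotation": [0, 0, 0.42]}, {"translation": [0.25, 0.48, 0], "rotation": [0, 0, 0.51]}, {"translation": [0.29, 0.56, 0], "rotation": [0, 0, 0.59]}, {"translation": [0.33, 0.64, 0], "rotation": [0, 0, 0.68]}, {"translation": [0.37, 0.72, 0], "rotation": [0, 0, 0.76]}, {"translation": [0.42, 0.81, 0], "rotation": [0, 0, 0.85]}]}}

```text
t: 1.77
eef_pos: [0.4757, -0.2145, 0.2264]
ee_rot: [3.141, 0.0, -1.845]
force: [0.6, -0.6, 0.4]
width: 0.0007
gripper_force: 0.0
```

Call:
{"op": "apply_moves", "data": {"steps": [{"translation": [0.04, 0.08, 0], "rotation": [0, 0, 0.08]}, {"translation": [0.08, 0.16, 0], "rotation": [0, 0, 0.17]}, {"translation": [0.12, 0.24, 0], "rotation": [0, 0, 0.25]}, {"translation": [0.16, 0.32, 0], "rotation": [0, 0, 0.34]}, {"translation": [0.21, 0.4, 0], "rotation": [0, 0, 0.42]}, {"translation": [0.25, 0.48, 0], "rotation": [0, 0, 0.51]}, {"translation": [0.29, 0.56, 0], "rotation": [0, 0, 0.59]}, {"translation": [0.33, 0.64, 0], "rotation": [0, 0, 0.68]}, {"translation": [0.37, 0.72, 0], "rotation": [0, 0, 0.76]}, {"translation": [0.42, 0.8, 0], "rotation": [0, 0, 0.84]}]}}

```text
t: 2.6
eef_pos: [0.5807, -0.0144, 0.2263]
ee_rot: [3.141, 0.0, -1.405]
force: [-0.6, 0.3, -0.6]
width: 0.0004
gripper_force: 0.0
```

```bash
python3 -c "
from h import *
plan((.026,-.092,.05),(.026,-.092,.022))"
```

```text
t 2.6 tray [ 0.0255 -0.0922] z 0.2263 rot [ 3.141  0.    -1.405] yaw err deg -0.05
(0.026, -0.092, 0.05) world [ 0.5812 -0.0141  0.05  ] shift [ 0.002  0.001 -0.705]
(0.026, -0.092, 0.022) world [ 0.5812 -0.0141  0.022 ] shift [ 0.002  0.001 -0.817]
```

Call:
{"op": "apply_moves", "data": {"steps": [{"translation": [0, 0, -0.1], "rotation": [0, 0, 0]}, {"translation": [0, 0, -0.22], "rotation": [0, 0, 0]}, {"translation": [0, 0, -0.34], "rotation": [0, 0, 0]}, {"translation": [0, 0, -0.46], "rotation": [0, 0, 0]}, {"translation": [0, 0, -0.57], "rotation": [0, 0, 0]}, {"translation": [0, 0, -0.66], "rotation": [0, 0, 0]}, {"translation": [0, 0, -0.73], "rotation": [0, 0, 0]}, {"translation": [0, 0, -0.78], "rotation": [0, 0, 0]}, {"translation": [0, 0, -0.81], "rotation": [0, 0, 0]}, {"translation": [0, 0, -0.816], "rotation": [0, 0, 0]}]}}

```text
t: 3.43
eef_pos: [0.5797, -0.0157, 0.0209]
ee_rot: [3.139, -0.0, -1.407]
force: [0.1, -0.1, 0.1]
width: 0.0003
gripper_force: 0.0
```

```bash
python3 -c "
from h import *
f=grab_frame('side');cv2.imwrite('pics/s1.png',cv2.resize(f[100:280,180:380],None,fx=3,fy=3))
plan((.026,-.04,.022),(.026,.03,.022),(.026,.08,.022))"
```

```text
t 3.48 tray [ 0.0249 -0.0934] z 0.0217 rot [ 3.14  -0.    -1.407] yaw err deg 0.08
(0.026, -0.04, 0.022) world [0.5726 0.0372 0.022 ] shift [-0.031  0.211  0.001]
(0.026, 0.03, 0.022) world [0.5611 0.1063 0.022 ] shift [-0.077  0.487  0.001]
(0.026, 0.08, 0.022) world [0.5529 0.1556 0.022 ] shift [-0.11   0.685  0.001]
```

View pics/s1.png

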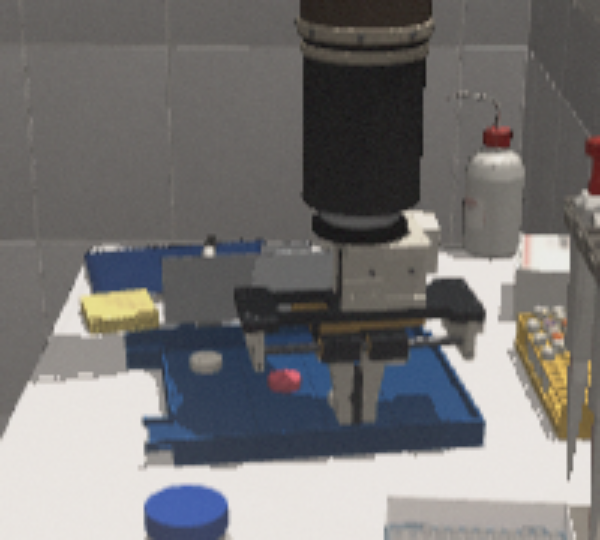

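The fingertips are down on the platform behind the second white tablet, and the pink one at about (285,380) is clear of them. I'm starting the sweep.

Call:
{"op": "apply_moves", "data": {"steps": [{"translation": [-0.003, 0.02, 0], "rotation": [0, 0, 0]}, {"translation": [-0.007, 0.05, 0], "rotation": [0, 0, 0]}, {"translation": [-0.012, 0.08, 0], "rotation": [0, 0, 0]}, {"translation": [-0.018, 0.115, 0], "rotation": [0, 0, 0]}, {"translation": [-0.023, 0.15, 0], "rotation": [0, 0, 0]}, {"translation": [-0.029, 0.185, 0], "rotation": [0, 0, 0]}, {"translation": [-0.034, 0.22, 0], "rotation": [0, 0, 0]}, {"translation": [-0.04, 0.255, 0], "rotation": [0, 0, 0]}, {"translation": [-0.045, 0.29, 0], "rotation": [0, 0, 0]}, {"translation": [-0.051, 0.325, 0], "rotation": [0, 0, 0]}]}}

```text
t: 4.32
eef_pos: [0.5679, 0.0668, 0.0226]
ee_rot: [-3.142, -0.0, -1.407]
force: [0.4, -0.3, 0.6]
width: 0.0006
gripper_force: 0.1
```

Call:
{"op": "apply_moves", "data": {"steps": [{"translation": [-0.006, 0.036, 0], "rotation": [0, 0, 0]}, {"translation": [-0.012, 0.072, 0], "rotation": [0, 0, 0]}, {"translation": [-0.018, 0.108, 0], "rotation": [0, 0, 0]}, {"translation": [-0.024, 0.144, 0], "rotation": [0, 0, 0]}, {"translation": [-0.03, 0.18, 0], "rotation": [0, 0, 0]}, {"translation": [-0.036, 0.216, 0], "rotation": [0, 0, 0]}, {"translation": [-0.042, 0.252, 0], "rotation": [0, 0, 0]}, {"translation": [-0.048, 0.288, 0], "rotation": [0, 0, 0]}, {"translation": [-0.054, 0.324, 0], "rotation": [0, 0, 0]}, {"translation": [-0.06, 0.36, 0], "rotation": [0, 0, 0]}]}}

```text
t: 5.15
eef_pos: [0.5529, 0.1567, 0.0226]
ee_rot: [-3.142, -0.0, -1.407]
force: [-0.9, 0.1, 0.2]
width: 0.0006
gripper_force: 0.0
```

```bash
python3 -c "
from h import *
f=grab_frame('side');cv2.imwrite('pics/s2.png',cv2.resize(f[130:270,200:360],None,fx=4,fy=4))
plan((.026,.06,.065),(.085,-.008,.065),(.085,-.008,.022))"
```

```text
t 5.2 tray [0.0266 0.0823] z 0.0226 rot [-3.141  0.    -1.406] yaw err deg 0.04
(0.026, 0.06, 0.065) world [0.5562 0.1359 0.065 ] shift [ 0.012 -0.088  0.169]
(0.085, -0.008, 0.065) world [0.6256 0.0785 0.065 ] shift [ 0.29  -0.318  0.169]
(0.085, -0.008, 0.022) world [0.6256 0.0785 0.022 ] shift [ 0.29  -0.318 -0.003]
```

View pics/s2.png

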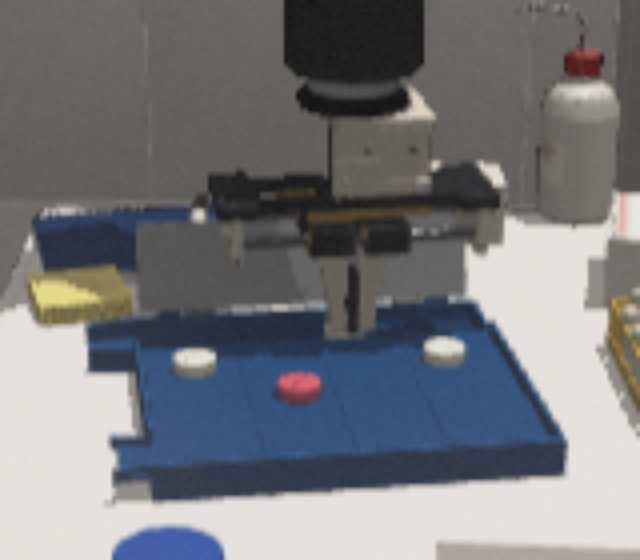

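The second white tablet has gone off the platform. The other two and the pink are undisturbed. Next is white 0.

Call:
{"op": "apply_moves", "data": {"steps": [{"translation": [0, -0.02, 0.06], "rotation": [0, 0, 0]}, {"translation": [0.01, -0.05, 0.12], "rotation": [0, 0, 0]}, {"translation": [0.03, -0.09, 0.17], "rotation": [0, 0, 0]}, {"translation": [0.08, -0.16, 0.17], "rotation": [0, 0, 0]}, {"translation": [0.14, -0.23, 0.17], "rotation": [0, 0, 0]}, {"translation": [0.2, -0.29, 0.17], "rotation": [0, 0, 0]}, {"translation": [0.26, -0.32, 0.17], "rotation": [0, 0, 0]}, {"translation": [0.29, -0.32, 0.16], "rotation": [0, 0, 0]}, {"translation": [0.29, -0.318, 0.1], "rotation": [0, 0, 0]}, {"translation": [0.29, -0.318, 0.04], "rotation": [0, 0, 0]}]}}

```text
t: 6.03
eef_pos: [0.6265, 0.0767, 0.0326]
ee_rot: [-3.14, 0.001, -1.408]
force: [-1.3, -0.4, -0.3]
width: 0.0001
gripper_force: 0.0
```

```bash
python3 -c "
from h import *
plan((.085,-.008,.022),(.085,.037,.022),(.085,.082,.022))"
```

```text
t 6.03 tray [ 0.0856 -0.0099] z 0.0326 rot [-3.140e+00  1.000e-03 -1.408e+00] yaw err deg 0.12
(0.085, -0.008, 0.022) world [0.6256 0.0785 0.022 ] shift [-0.004  0.007 -0.042]
(0.085, 0.037, 0.022) world [0.6182 0.1229 0.022 ] shift [-0.033  0.185 -0.042]
(0.085, 0.082, 0.022) world [0.6108 0.1673 0.022 ] shift [-0.063  0.362 -0.042]
```

Call:
{"op": "apply_moves", "data": {"steps": [{"translation": [0, 0, -0.02], "rotation": [0, 0, 0]}, {"translation": [0, 0, -0.04], "rotation": [0, 0, 0]}, {"translation": [-0.003, 0.015, -0.04], "rotation": [0, 0, 0]}, {"translation": [-0.007, 0.04, -0.04], "rotation": [0, 0, 0]}, {"translation": [-0.012, 0.07, -0.04], "rotation": [0, 0, 0]}, {"translation": [-0.017, 0.1, -0.04], "rotation": [0, 0, 0]}, {"translation": [-0.022, 0.13, -0.04], "rotation": [0, 0, 0]}, {"translation": [-0.027, 0.16, -0.04], "rotation": [0, 0, 0]}, {"translation": [-0.032, 0.19, -0.04], "rotation": [0, 0, 0]}, {"translation": [-0.037, 0.22, -0.04], "rotation": [0, 0, 0]}]}}

```text
t: 6.87
eef_pos: [0.6162, 0.1323, 0.0228]
ee_rot: [-3.141, 0.0, -1.406]
force: [0.2, -0.5, 0.7]
width: 0.0005
gripper_force: 0.1
```

Call:
{"op": "apply_moves", "data": {"steps": [{"translation": [-0.005, 0.03, 0], "rotation": [0, 0, 0]}, {"translation": [-0.01, 0.06, 0], "rotation": [0, 0, 0]}, {"translation": [-0.015, 0.09, 0], "rotation": [0, 0, 0]}, {"translation": [-0.02, 0.12, 0], "rotation": [0, 0, 0]}, {"translation": [-0.024, 0.142, 0], "rotation": [0, 0, 0]}, {"translation": [-0.024, 0.142, 0.03], "rotation": [0, 0, 0]}, {"translation": [-0.024, 0.142, 0.08], "rotation": [0, 0, 0]}, {"translation": [-0.02, 0.12, 0.14], "rotation": [0, 0, 0]}, {"translation": [-0.016, 0.1, 0.18], "rotation": [0, 0, 0]}, {"translation": [-0.016, 0.1, 0.18], "rotation": [0, 0, 0]}]}}

```text
t: 7.7
eef_pos: [0.6139, 0.1561, 0.0705]
ee_rot: [-3.138, 0.001, -1.407]
force: [0.0, 0.2, 1.6]
width: 0.0002
gripper_force: 0.0
```

```bash
python3 -c "
from h import *
plan((-.088,-.002,.065),(-.088,-.002,.022))"
```

```text
t 7.7 tray [0.0862 0.0705] z 0.0705 rot [-3.138e+00  1.000e-03 -1.407e+00] yaw err deg 0.09
(-0.088, -0.002, 0.065) world [0.4539 0.0559 0.065 ] shift [-0.64  -0.401 -0.022]
(-0.088, -0.002, 0.022) world [0.4539 0.0559 0.022 ] shift [-0.64  -0.401 -0.194]
```

Call:
{"op": "apply_moves", "data": {"steps": [{"translation": [-0.05, -0.03, 0], "rotation": [0, 0, 0]}, {"translation": [-0.14, -0.09, 0], "rotation": [0, 0, 0]}, {"translation": [-0.24, -0.15, 0], "rotation": [0, 0, 0]}, {"translation": [-0.34, -0.21, 0], "rotation": [0, 0, 0]}, {"translation": [-0.44, -0.28, 0], "rotation": [0, 0, 0]}, {"translation": [-0.53, -0.34, 0], "rotation": [0, 0, 0]}, {"translation": [-0.6, -0.38, 0], "rotation": [0, 0, 0]}, {"translation": [-0.64, -0.401, 0], "rotation": [0, 0, 0]}, {"translation": [-0.64, -0.401, -0.05], "rotation": [0, 0, 0]}, {"translation": [-0.64, -0.401, -0.12], "rotation": [0, 0, 0]}]}}

```text
t: 8.53
eef_pos: [0.4535, 0.0566, 0.0388]
ee_rot: [-3.137, 0.002, -1.407]
force: [1.1, 0.3, -0.9]
width: 0.0002
gripper_force: 0.0
```

```bash
python3 -c "
from h import *
plan((-.088,-.002,.022),(-.088,.082,.022))"
```

```text
t 8.53 tray [-0.0883 -0.0013] z 0.0388 rot [-3.137e+00  2.000e-03 -1.407e+00] yaw err deg 0.07
(-0.088, -0.002, 0.022) world [0.4539 0.0559 0.022 ] shift [ 0.002 -0.003 -0.067]
(-0.088, 0.082, 0.022) world [0.4401 0.1388 0.022 ] shift [-0.054  0.329 -0.067]
```

Call:
{"op": "apply_moves", "data": {"steps": [{"translation": [0, 0, -0.03], "rotation": [0, 0, 0]}, {"translation": [0, 0, -0.06], "rotation": [0, 0, 0]}, {"translation": [-0.002, 0.01, -0.061], "rotation": [0, 0, 0]}, {"translation": [-0.005, 0.03, -0.061], "rotation": [0, 0, 0]}, {"translation": [-0.01, 0.06, -0.061], "rotation": [0, 0, 0]}, {"translation": [-0.015, 0.09, -0.061], "rotation": [0, 0, 0]}, {"translation": [-0.02, 0.12, -0.061], "rotation": [0, 0, 0]}, {"translation": [-0.025, 0.15, -0.061], "rotation": [0, 0, 0]}, {"translation": [-0.03, 0.18, -0.061], "rotation": [0, 0, 0]}, {"translation": [-0.035, 0.21, -0.061], "rotation": [0, 0, 0]}]}}

```text
t: 9.37
eef_pos: [0.4435, 0.1096, 0.0225]
ee_rot: [-3.141, 0.0, -1.406]
force: [1.3, -0.1, -0.4]
width: 0.0006
gripper_force: 0.1
```

Call:
{"op": "apply_moves", "data": {"steps": [{"translation": [-0.005, 0.03, 0], "rotation": [0, 0, 0]}, {"translation": [-0.01, 0.06, 0], "rotation": [0, 0, 0]}, {"translation": [-0.015, 0.09, 0], "rotation": [0, 0, 0]}, {"translation": [-0.02, 0.118, 0], "rotation": [0, 0, 0]}, {"translation": [-0.02, 0.118, 0], "rotation": [0, 0, 0]}, {"translation": [-0.02, 0.11, 0.06], "rotation": [0, 0, 0]}, {"translation": [-0.01, 0.05, 0.14], "rotation": [0, 0, 0]}, {"translation": [0, -0.03, 0.24], "rotation": [0, 0, 0]}, {"translation": [0, -0.15, 0.36], "rotation": [0, 0, 0]}, {"translation": [0, -0.28, 0.48], "rotation": [0, 0, 0]}]}}

```text
t: 10.2
eef_pos: [0.4432, 0.0401, 0.1412]
ee_rot: [3.141, -0.0, -1.405]
force: [1.9, -0.1, -0.8]
width: 0.0008
gripper_force: 0.0
```

```bash
python3 -c "
from h import *
f=grab_frame('top');cv2.imwrite('pics/t3.png',cv2.resize(f[145:280,195:325],None,fx=4.4,fy=4.4))
g=grab_frame('side');cv2.imwrite('pics/s3.png',cv2.resize(g[160:270,200:360],None,fx=4,fy=4))
plan((0,.19,.2))"
```

```text
t 10.3 tray [-0.0993 -0.0172] z 0.1442 rot [-3.135e+00  1.000e-03 -1.409e+00] yaw err deg 0.18
(0, 0.19, 0.2) world [0.5091 0.2598 0.2   ] shift [0.255 0.883 0.223]
```

View pics/t3.png

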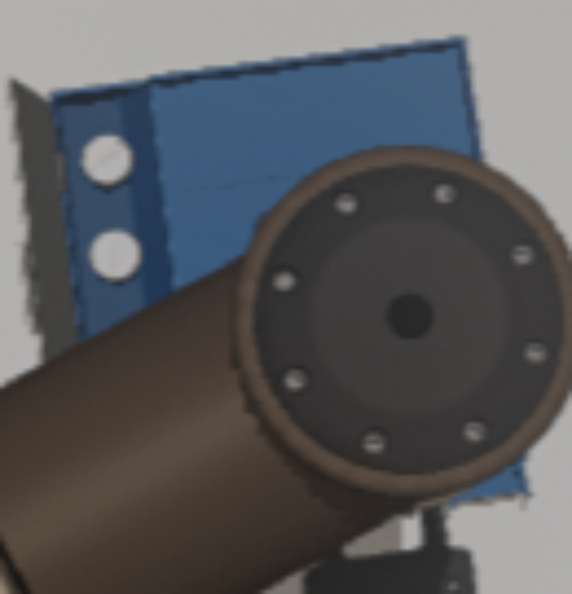

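Two whites lie flat in the trough, at crop (106,160) and (114,255). The arm hides the third, so I'm stepping aside to check it.

Call:
{"op": "apply_moves", "data": {"steps": [{"translation": [0, -0.1, 0.05], "rotation": [0, 0, 0]}, {"translation": [0, -0.22, 0.1], "rotation": [0, 0, 0]}, {"translation": [0, -0.34, 0.15], "rotation": [0, 0, 0]}, {"translation": [0, -0.46, 0.2], "rotation": [0, 0, 0]}, {"translation": [0, -0.58, 0.25], "rotation": [0, 0, 0]}, {"translation": [0, -0.7, 0.3], "rotation": [0, 0, 0]}, {"translation": [0, -0.8, 0.3], "rotation": [0, 0, 0]}, {"translation": [0, -0.9, 0.3], "rotation": [0, 0, 0]}, {"translation": [0, -0.95, 0.3], "rotation": [0, 0, 0]}, {"translation": [0, -1, 0.3], "rotation": [0, 0, 0]}]}}

```text
t: 11.13
eef_pos: [0.4431, -0.2102, 0.2145]
ee_rot: [3.141, 0.0, -1.409]
force: [0.5, -0.2, 0.2]
width: 0.0008
gripper_force: 0.0
```

```bash
python3 -c "
from h import *
f=grab_frame('top');cv2.imwrite('pics/t4.png',cv2.resize(f[145:280,195:325],None,fx=4.4,fy=4.4))
hsv=cv2.cvtColor(f,cv2.COLOR_BGR2HSV).astype(int)
m=np.zeros(f.shape[:2],bool);m[165:258,207:300]=1
for b in blobs('top',f,m&(hsv[...,1]<60)&(hsv[...,2]>140),.014)+tablets(f)[1]: print(b[0],b[1],(M.T@(b[2]-O)).round(4))
plan((0,.19,.2))"
```

```text
[218.8 180.6] 94 [0.0857 0.1067]
[220.7 202.3] 98 [0.0271 0.1084]
[227.9 245.8] 100 [-0.0889  0.1034]
[284.3 256.1] 68 [-0.135  -0.0383]
[269.5 214.2] 94 [-0.023  -0.0142]
t 11.18 tray [-0.1425 -0.2637] z 0.2144 rot [ 3.14  -0.    -1.408] yaw err deg 0.15
(0, 0.19, 0.2) world [0.5091 0.2598 0.2   ] shift [ 0.264  1.884 -0.058]
```

View pics/t4.png

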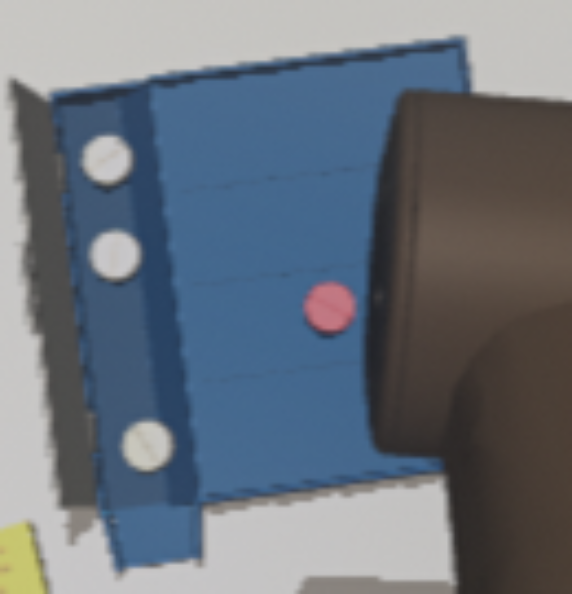

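All three whites are in the trough at crop (106,160), (114,255) and (147,446), the last one leaning slightly on the slope but within limits. The pink tablet has not moved. Next I'll go behind the cover.

Call:
{"op": "apply_moves", "data": {"steps": [{"translation": [0.01, 0.08, 0], "rotation": [0, 0, 0]}, {"translation": [0.03, 0.18, 0], "rotation": [0, 0, 0]}, {"translation": [0.04, 0.28, 0], "rotation": [0, 0, 0]}, {"translation": [0.06, 0.38, 0], "rotation": [0, 0, 0]}, {"translation": [0.07, 0.48, 0], "rotation": [0, 0, 0]}, {"translation": [0.09, 0.58, 0], "rotation": [0, 0, 0]}, {"translation": [0.1, 0.68, 0], "rotation": [0, 0, 0]}, {"translation": [0.11, 0.78, 0], "rotation": [0, 0, 0]}, {"translation": [0.12, 0.87, 0], "rotation": [0, 0, 0]}, {"translation": [0.13, 0.94, 0], "rotation": [0, 0, 0]}]}}

```text
t: 12.02
eef_pos: [0.4758, 0.0279, 0.2147]
ee_rot: [3.141, 0.0, -1.406]
force: [0.5, 0.5, 0.1]
width: 0.0003
gripper_force: 0.0
```

Call:
{"op": "apply_moves", "data": {"steps": [{"translation": [0.01, 0.08, 0], "rotation": [0, 0, 0]}, {"translation": [0.03, 0.18, 0], "rotation": [0, 0, 0]}, {"translation": [0.04, 0.28, 0], "rotation": [0, 0, 0]}, {"translation": [0.06, 0.38, 0], "rotation": [0, 0, 0]}, {"translation": [0.07, 0.48, 0], "rotation": [0, 0, 0]}, {"translation": [0.09, 0.58, 0], "rotation": [0, 0, 0]}, {"translation": [0.1, 0.68, 0], "rotation": [0, 0, 0]}, {"translation": [0.11, 0.78, 0], "rotation": [0, 0, 0]}, {"translation": [0.12, 0.87, 0], "rotation": [0, 0, 0]}, {"translation": [0.13, 0.94, 0], "rotation": [0, 0, 0]}]}}

```text
t: 12.85
eef_pos: [0.5081, 0.2629, 0.2144]
ee_rot: [3.141, -0.0, -1.406]
force: [0.3, -0.3, 0.8]
width: 0.0006
gripper_force: 0.0
```

```bash
python3 -c "
from h import *
plan((0,.19,.07),(0,.135,.07),(0,.110,.065),(0,.095,.055),(0,.085,.04),(0,.08,.023))"
```

```text
t 12.85 tray [-0.0005  0.1932] z 0.2144 rot [ 3.141 -0.    -1.406] yaw err deg 0.03
(0, 0.19, 0.07) world [0.5091 0.2598 0.07  ] shift [ 0.004 -0.012 -0.578]
(0, 0.135, 0.07) world [0.5182 0.2056 0.07  ] shift [ 0.04  -0.229 -0.578]
(0, 0.11, 0.065) world [0.5223 0.1809 0.065 ] shift [ 0.057 -0.328 -0.598]
(0, 0.095, 0.055) world [0.5248 0.1661 0.055 ] shift [ 0.067 -0.387 -0.638]
(0, 0.085, 0.04) world [0.5264 0.1562 0.04  ] shift [ 0.073 -0.427 -0.698]
(0, 0.08, 0.023) world [0.5272 0.1513 0.023 ] shift [ 0.076 -0.446 -0.766]
```

Call:
{"op": "apply_moves", "data": {"steps": [{"translation": [0, 0, -0.06], "rotation": [0, 0, 0]}, {"translation": [0, 0, -0.14], "rotation": [0, 0, 0]}, {"translation": [0, 0, -0.22], "rotation": [0, 0, 0]}, {"translation": [0, 0, -0.3], "rotation": [0, 0, 0]}, {"translation": [0, 0, -0.38], "rotation": [0, 0, 0]}, {"translation": [0, 0, -0.46], "rotation": [0, 0, 0]}, {"translation": [0, 0, -0.53], "rotation": [0, 0, 0]}, {"translation": [0, 0, -0.57], "rotation": [0, 0, 0]}, {"translation": [0, 0, -0.58], "rotation": [0, 0, 0]}, {"translation": [0.004, -0.012, -0.58], "rotation": [0, 0, 0]}]}}

```text
t: 13.68
eef_pos: [0.5093, 0.2581, 0.0695]
ee_rot: [3.141, -0.001, -1.406]
force: [0.7, 0.5, 0.7]
width: 0.0001
gripper_force: 0.0
```

Call:
{"op": "apply_moves", "data": {"steps": [{"translation": [0.003, -0.015, 0], "rotation": [0, 0, 0]}, {"translation": [0.006, -0.035, 0], "rotation": [0, 0, 0]}, {"translation": [0.01, -0.06, 0], "rotation": [0, 0, 0]}, {"translation": [0.014, -0.085, 0], "rotation": [0, 0, 0]}, {"translation": [0.018, -0.11, 0], "rotation": [0, 0, 0]}, {"translation": [0.022, -0.135, 0], "rotation": [0, 0, 0]}, {"translation": [0.026, -0.16, 0], "rotation": [0, 0, 0]}, {"translation": [0.03, -0.185, 0], "rotation": [0, 0, 0]}, {"translation": [0.034, -0.205, 0], "rotation": [0, 0, 0]}, {"translation": [0.036, -0.217, 0], "rotation": [0, 0, 0]}]}}

```text
t: 14.52
eef_pos: [0.5186, 0.2029, 0.07]
ee_rot: [3.141, -0.0, -1.407]
force: [0.2, -0.2, -0.5]
width: 0.0007
gripper_force: 0.3
```

Call:
{"op": "apply_moves", "data": {"steps": [{"translation": [0.004, -0.025, -0.003], "rotation": [0, 0, 0]}, {"translation": [0.008, -0.05, -0.008], "rotation": [0, 0, 0]}, {"translation": [0.012, -0.075, -0.014], "rotation": [0, 0, 0]}, {"translation": [0.017, -0.1, -0.02], "rotation": [0, 0, 0]}, {"translation": [0.02, -0.12, -0.032], "rotation": [0, 0, 0]}, {"translation": [0.024, -0.14, -0.046], "rotation": [0, 0, 0]}, {"translation": [0.027, -0.159, -0.06], "rotation": [0, 0, 0]}, {"translation": [0.029, -0.173, -0.08], "rotation": [0, 0, 0]}, {"translation": [0.031, -0.187, -0.1], "rotation": [0, 0, 0]}, {"translation": [0.033, -0.199, -0.12], "rotation": [0, 0, 0]}]}}

```text
t: 15.35
eef_pos: [0.5269, 0.1542, 0.0394]
ee_rot: [-3.141, 0.001, -1.407]
force: [-1.5, 6.7, -1.6]
width: 0.0002
gripper_force: 3.3
```

```bash
python3 -c "
from h import *
f=grab_frame('side');cv2.imwrite('pics/s5.png',cv2.resize(f[130:270,200:360],None,fx=4,fy=4))
plan((0,.08,.023))"
```

```text
t 15.4 tray [-0.0005  0.0823] z 0.0384 rot [ 3.14   0.    -1.407] yaw err deg 0.11
(0, 0.08, 0.023) world [0.5272 0.1513 0.023 ] shift [ 0.003 -0.009 -0.062]
```

View pics/s5.png

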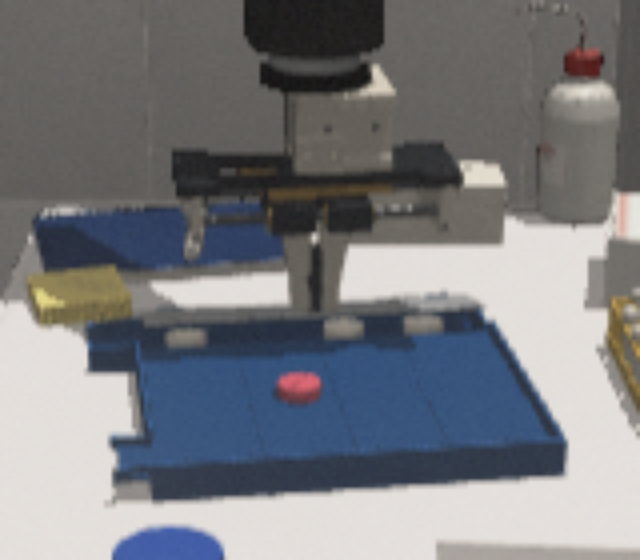

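The cover is partly down with the fingertips on top of it. The three whites show beneath it at about (187,337), (343,328) and (423,323), and the pink one is untouched. There was a 6.7 N sideways force, so I'm checking that before pressing.

```bash
python3 -c "
from h import *
s=get_state();print(s['force'],s['moment'],s['gripper_force'],s['width'])
c=camera_model('side');Rm=R.from_euler('xyz',c['rotation']).as_matrix()
def px(x,y,z):
    w=np.r_[M@np.array([x,y])+O,z];p=Rm.T@(w-c['xyz']);return [(p[0]/p[2]*c['fx']+c['cx']-200)*4,(p[1]/p[2]*c['fy']+c['cy']-130)*4]
for th in(.1,.2,.3,.4,.5,.6,.8): print(th,[np.round(px(x,.135-.066*np.cos(th),.0205+.066*np.sin(th))) for x in(-.122,.122)])
"
```

```text
[-0.82688711 -0.15342447 -0.88367498] [-0.03455433  0.15334228  0.02358274] 0.04834931307414081 0.0005991476974694089
0.1 [array([140., 337.]), array([482., 318.])]
0.2 [array([139., 328.]), array([482., 309.])]
0.3 [array([139., 319.]), array([482., 300.])]
0.4 [array([138., 309.]), array([482., 291.])]
0.5 [array([138., 300.]), array([481., 282.])]
0.6 [array([137., 290.]), array([480., 272.])]
0.8 [array([136., 272.]), array([478., 255.])]
```

The force was transient and the cover stands at about 0.25 rad. I'll press it down.

Call:
{"op": "apply_moves", "data": {"steps": [{"translation": [0, -0.005, -0.012], "rotation": [0, 0, 0]}, {"translation": [0.002, -0.009, -0.024], "rotation": [0, 0, 0]}, {"translation": [0.003, -0.009, -0.036], "rotation": [0, 0, 0]}, {"translation": [0.003, -0.009, -0.046], "rotation": [0, 0, 0]}, {"translation": [0.003, -0.009, -0.054], "rotation": [0, 0, 0]}, {"translation": [0.003, -0.009, -0.06], "rotation": [0, 0, 0]}, {"translation": [0.003, -0.009, -0.064], "rotation": [0, 0, 0]}, {"translation": [0.003, -0.009, -0.067], "rotation": [0, 0, 0]}, {"translation": [0.003, -0.009, -0.07], "rotation": [0, 0, 0]}, {"translation": [0.003, -0.009, -0.07], "rotation": [0, 0, 0]}]}}

```text
t: 16.23
eef_pos: [0.5276, 0.1518, 0.0227]
ee_rot: [-3.141, -0.0, -1.407]
force: [-0.2, 0.2, 2.3]
width: 0.0003
gripper_force: 1.1
```

Call:
{"op": "apply_moves", "data": {"steps": [{"translation": [0, 0, -0.004], "rotation": [0, 0, 0]}, {"translation": [0, 0, -0.008], "rotation": [0, 0, 0]}, {"translation": [0, 0, -0.01], "rotation": [0, 0, 0]}, {"translation": [0, 0, -0.01], "rotation": [0, 0, 0]}, {"translation": [0, 0, -0.01], "rotation": [0, 0, 0]}, {"translation": [0, 0, -0.01], "rotation": [0, 0, 0]}, {"translation": [0, 0, -0.01], "rotation": [0, 0, 0]}, {"translation": [0, 0, -0.01], "rotation": [0, 0, 0]}, {"translation": [0, 0, -0.01], "rotation": [0, 0, 0]}, {"translation": [0, 0, -0.01], "rotation": [0, 0, 0]}]}}

```text
t: 17.07
eef_pos: [0.5278, 0.1519, 0.022]
ee_rot: [-3.14, 0.0, -1.406]
force: [-7.6, -0.7, 20.6]
width: 0.0005
gripper_force: 11.0
```

It is firmly seated: the TCP is at 0.022, the shut cover's top height, with 20 N. Retracting.

Call:
{"op": "apply_moves", "data": {"steps": [{"translation": [0, 0, 0.02], "rotation": [0, 0, 0]}, {"translation": [0, 0, 0.05], "rotation": [0, 0, 0]}, {"translation": [0, 0, 0.1], "rotation": [0, 0, 0]}, {"translation": [0, 0, 0.18], "rotation": [0, 0, 0]}, {"translation": [0, 0, 0.27], "rotation": [0, 0, 0]}, {"translation": [0, 0, 0.37], "rotation": [0, 0, 0]}, {"translation": [0, -0.05, 0.47], "rotation": [0, 0, 0]}, {"translation": [0, -0.15, 0.57], "rotation": [0, 0, 0]}, {"translation": [0, -0.25, 0.67], "rotation": [0, 0, 0]}, {"translation": [0, -0.35, 0.75], "rotation": [0, 0, 0]}]}}

```text
t: 17.9
eef_pos: [0.5277, 0.0636, 0.2099]
ee_rot: [-3.14, 0.0, -1.406]
force: [1.1, 0.4, -0.4]
width: 0.0003
gripper_force: 0.0
```

```bash
python3 -c "
from h import *
f=grab_frame('side');cv2.imwrite('pics/s6.png',cv2.resize(f[130:270,200:360],None,fx=4,fy=4))
plan()"
```

```text
t 17.95 tray [-0.0132 -0.0096] z 0.2137 rot [-3.135 -0.    -1.406] yaw err deg 0.05
```

View pics/s6.png

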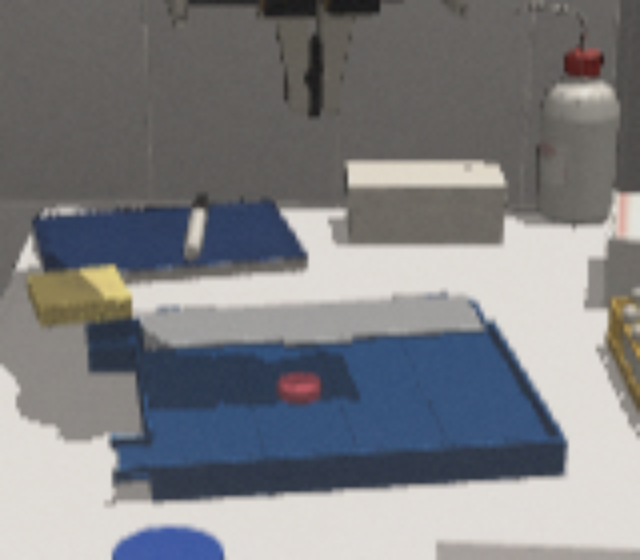

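The cover lies flat: its front edge runs (145,347)–(482,328), where the projection puts zero angle. The pink tablet is unmoved at (299,387) and the robot is clear of everything.

```bash
python3 -c "
from station import *
print(job_done())"
```

```text
the job is handed in; nothing more can be done
None
```

I swept the three white tablets into the trough, left the pink one where it lay, pressed the cover shut, and handed the job in at about 18 s; the hand-in returned no verdict.

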